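Square up a steel coupon and hang it on the balance

ROBOT

A 6-joint arm with a two-finger parallel gripper is mounted at the origin on a cart in front of the work surface, level with it; the furniture and walls round the work are solid. World frame = base frame: x ahead of the robot, y to its left, z up, the work surface at z = 0. Lengths are in m, angles in degrees, forces in N, time in s.
With the tool pointing down it reaches from about 0.4 to 0.825 m from the base axis. Payload 7 kg.
Tool frame: the origin (TCP) lies at the very end of the fingers, on their centre line; the grasp point (between the pads) lies 19 mm behind it; z points along the fingers, y is the line along which they close (so a half turn about z gives the same grasp; the last joint's range is limited). The gripper opens to 88 mm and grips with 3 to 60 N. Pads are 19 mm wide; open, the fingers measure 130 mm over their backs; the gripper's body (78 mm by 193 mm) begins 47 mm behind the grasp point.
Start: joints at [-56.488, 20.546, 0.682, 0, -70.136, -16.507], TCP at [0.197, -0.645, 0.227] pointing down, gripper open.
Joint ranges: [-176.03, 176.03], [-82.01, 121.73], [-58.28, 71.71], [-173.87, 95.51], [-174.79, -0.11], [-173.66, 173.66]. Speed limits (degrees/s): [136.94, 136.94, 172.46, 180, 180, 180].

INTERFACE

Orientations are given as [roll, pitch, yaw] about the fixed x, y, z axes, in that order (R = Rz(yaw) Ry(pitch) Rx(roll)).
In Python, from plant import get_state, imaging, r, finder gives the robot as it stands.
- The arm moves only by the shell command python3 -m handwheel 'ROWS' [FORCE]. ROWS is JSON, a list of rows, each a list of 5 numbers: the closure, from 0 (fully open) to 1 (shut), then the shift along the world's x, y, z in cm, then the turn about the world's z in degrees. A call has 1 to 8 rows; each row is the pose to reach, as a shift and turn from the pose commanded when the call began; what a row does not reach only later rows make up. A row lasts 1/8 s, in which the tool goes at most 62.5 mm and 10.7 degrees, less where a joint would pass 70% of its speed; a pose out of reach is approached as far as the arm can. A call with a gripper value outside its range is refused whole. The fingers move at their own pace and stop on an object; FORCE is the grip in N (left out, the last holds). Time passes only in rows, so rows that repeat a pose let the fingers close. It gives the time, the measured TCP pose, the force, the opening and the grip force at its end, in the units of the state.
- get_state(): the state, without advancing time (a new reading comes with each control period).
- imaging.capture(name): name is "scene" or "top" or "wrist"; returns (picture, depth): 480x640x3 uint8, red, green, blue; 480x640 float32, m along the optical axis (not along the pixel's ray), 0 where there is no reading.
- imaging.get_calibration(name): a dict with "fx", "fy", "cx", "cy" (pixels), "rvec" (rotation vector, rad) and "tvec" (3), from world to camera coordinates, as OpenCV has them; the wrist camera has in their place "hand_eye" (4x4, takes a point from camera to tool coordinates, whose origin is the TCP and whose axes are the flange's). Camera axes: x right, y down, z forward; pixel columns grow to the right and rows downward; lengths in m; the calibration is good to about 2 mm. A picture is of the moment at which its call begins: read the wrist's pose just before it. get_calibration takes no time and is no camera call.
- r.close_job(): hands the job in; it is judged then, once.
Trained networks look in the newest picture that a camera, given by its name, has taken for a name from the list of things; names that differ only in an ending like _2 or _b are one class to them, and where a whole thing is asked for, a point or a joint stands for the part that bears it (a point fixed in the world has none). Each returns a list of dicts, best first, with "p" (0 to 1); they miss things now and then, are a little off and sometimes report something else, mostly with a low value. They report only what shows in the picture. A call takes as long as a camera call.
- finder.cut_out(camera, query): "region" (480x640 bool, what is visible of it) and "pixel" ([column, row] in pixels, amid what is visible of it).
The state is a dict: "time_s": time; "joints": joint angles; "qd": joint speeds; "joint_torque": joint torques, N m; "tcp_pos": TCP position; "eef_rot": TCP orientation; "contact_force": force on the tool from outside, world axes, zero at the start; "moment": the same for the moment, N m; "gripper_width": finger opening in m; "gripper_force": force on a finger pad.
Only numpy, scipy, OpenCV 4.12 (cv2) and the standard library are available. Lean on these libraries where they do the work, as an engineer would, in place of code of your own. Each camera call takes 0.05 s, during which the arm holds its last target. There are 200 camera calls.

TASK

Weigh the steel test coupon: first push it square into the corner of the blue locating plate, flat against both the long fence and the end stop, so that it lies over the finger cut-outs; then pick it up from there and hang it by its hole on the sprung hook of the hanging balance. Load the hook gently, so that it is never pulled down near the end of its travel, and leave the coupon hanging free and still, with the other things on the bench left where they are.

Things in the scene. Friction and masses are not known exactly. Their poses are not given: they have to be found in the camera images.
- locating_plate: blue board lying on the bench, fixed, 200 (x) x 160 (y) x 14 mm; origin at the centre of its underside, z up; x points along the long fence to the end stop. Dark steel stops, 9 mm high, stand on it: the long fence (inner face at y = -64 mm, x = -75 to +80, broken from x = -23 to +21) and the end stop (inner face at x = +84 mm, y = -58 to +40)
- corner_seat (a point): where the coupon's centre lies when it is squared into the corner: x = +24, y = -34, z = +17 mm on the locating plate, same axes. Two finger cut-outs go right through the board there, both x = -23 to +21 of the plate: one through the gap in the fence (y = -80 to -55), one on the other side (y = -12 to +34), so that fingers can reach down past both long edges of the coupon
- coupon_center (a point): centre (half-way up) of the loose grey steel coupon, a flat plate 120 (x) x 60 (y) x 6 mm, 0.27 to 0.33 kg; x along its length to the end with the hole, z up as it lies. It starts askew on the locating plate (within 20 degrees), hole towards the end stop, its centre 20 to 50 mm short of its seat in both directions. Once in the corner its long edges are free over the cut-outs around x = -25 mm
- coupon_hole (a point): centre of the coupon's round hanging hole, 18 mm across, right through, 40 mm from the coupon's centre along its x axis (11 mm of steel between the hole and the end); same axes as the coupon
- balance: hanging balance, fixed: base (12 mm high, 100 wide, x = -160 to +40 mm), column, and a white head that overhangs the hook; origin on the bench under the column, z up, -x to the hook's open side, roughly towards the robot. The head, 86 mm wide, reaches out to x = -190 mm; its underside is 345 mm up: a tool pointing straight down would strike it, so tip the fingers forward, in under it
- hook_seat (a point): lowest place in the hook, on top of the wire, where the edge of the hole comes to rest; moves with the hook, axes of the balance, 130 mm in front of the column (x = -130), 248 mm above the bench when unloaded. The hook is round wire 6 mm thick bent in its x-z plane: the shank goes up 16 mm behind the seat (+x), the free end rises in front of it (-x)
- hook_tip (a point): the free end of the hook's wire, 29 mm in front of (towards -x) and 27 mm above the seat; the last 18 mm of wire lean outward 34 degrees from vertical, towards the open side
- hook (a joint): how far the sprung hook has been pulled straight down, in m: 0 unloaded, 0.045 at its end stop; spring about 163 N/m, lightly damped, so the hanging coupon pulls it down 0.016 to 0.020 once it has settled, and swings it further for a few seconds when let go. It must never pass 0.040
- flask: conical flask with a pale yellow filling, 89 mm wide, 156 mm high, loose bystander; origin at the centre of its underside
- small_bottle: bottle with a black cap, 52 mm wide, 100 mm high, loose bystander; origin at the centre of its underside
- steel_can: grey-white open can, 90 mm wide, 124 mm high, loose bystander; origin at the centre of its underside
- tip_box: green pipette tip box, 85 x 123 x 94 mm, loose bystander; origin at the centre of its underside
- petri: petri dish, 90 mm wide, 15 mm high, loose bystander; origin at the centre of its underside
- wash_bottle: bottle with a yellow cap, 72 mm wide, 151 mm high, loose bystander; origin at the centre of its underside

How it is judged (in metres and radians):
On the way:
1. the coupon lies flat and square in the corner of the locating plate, against both stops (within 3 mm and 2.5 degrees) (x of coupon_center in the frame of corner_seat above -0.003 m and y of coupon_center in the frame of corner_seat below 0.003 m and distance between coupon_center and corner_seat below 0.0045 m and angle between the x axis of coupon_center and the x axis of corner_seat, either way round below 0.044 rad), for 0.2 s.
At the end, for the whole second after the job is handed in: the coupon hangs by its hole in the seat of the hook (hole centre within 14 mm of the seat), upright within 11 degrees, its whole weight on the hook (pulled down 13 to 24 mm), free and still (under 30 mm/s and 0.4 rad/s) (angle between coupon_center's own x axis and vertical below 0.2 rad and distance between coupon_hole and hook_seat below 0.014 m and value of joint hook between 0.013 and 0.024 m and linear speed of coupon below 0.03 m/s and angular speed of coupon below 0.4 rad/s); the robot touches nothing.
It fails at once if the hook is pulled down more than 40 mm (its end stop is at 45 mm) (value of joint hook above 0.04 m).
It fails at once if a bystander is moved more than 20 mm (distance of any of flask, small_bottle, steel_can, tip_box, petri, wash_bottle from where it was at the start of the episode above 0.02 m).
It also fails if it takes over 72 s, if anything falls off the work surface, if the arm or the gripper's body presses on something with over 40 N, if the wrist force passes 120 N, or if a joint passes its speed limit or range.

## Working session

There is one attempt and no reset: what is moved stays moved. The work goes in short steps, Python scripts to look and compute and a shell command to move; the robot and the scene stay as the last step left them, time stands still between calls to the robot, and variables do not carry over. Pictures are saved under pics/ and viewed, at most 10 in all, crops included, and the job is handed in when it is done.

```bash
mkdir -p pics; cat > h.py <<'E'
import numpy as np, cv2
from plant import get_state, imaging, r, finder
def cam(n):
    c=imaging.get_calibration(n); K=np.array([[c['fx'],0,c['cx']],[0,c['fy'],c['cy']],[0,0,1.]])
    if 'rvec' in c:
        R=cv2.Rodrigues(np.array(c['rvec'],float))[0]; t=np.array(c['tvec'],float).ravel(); return K,R.T,-R.T@t
    s=get_state(); H=np.array(c['hand_eye']); T=np.eye(4)
    from scipy.spatial.transform import Rotation as Ro
    T[:3,:3]=Ro.from_euler('xyz',s['eef_rot'],degrees=True).as_matrix(); T[:3,3]=s['tcp_pos']
    T=T@H; return K,T[:3,:3],T[:3,3]
def shot(n,f=None):
    k=cam(n); p,d=imaging.capture(n)
    if f: cv2.imwrite('pics/'+f,p[:,:,::-1])
    return k,p,d
def pts(k,d,mask):
    K,R,t=k; v,u=np.nonzero(mask&(d>0)); z=d[v,u]
    return np.c_[(u-K[0,2])/K[0,0]*z,(v-K[1,2])/K[1,1]*z,z]@R.T+t
def onplane(k,uv,z):   # pixel -> world at height z
    K,R,t=k; ray=np.c_[np.atleast_2d(uv),np.ones(len(np.atleast_2d(uv)))]@np.linalg.inv(K).T@R.T
    return t+ray*((z-t[2])/ray[:,2:])
E
python3 - <<'E'
from h import *
print({k:(np.round(v,3) if not isinstance(v,float) else v) for k,v in get_state().items()})
for n in('scene','top','wrist'):
    k,p,d=shot(n,n+'0.png'); print(n,k[2].round(3))
    if n=='wrist': continue
    for q in('locating_plate','coupon_center','balance','hook','flask','small_bottle','steel_can','tip_box','petri','wash_bottle'):
        o=finder.cut_out(n,q)
        if o:
            P=pts(k,d,o[0]['region']); print(n,q,round(o[0]['p'],2),o[0]['pixel'],np.median(P,0).round(3),P.min(0).round(3),P.max(0).round(3))
E
```

```text
{'time_s': 0.0, 'joints': array([-5.6488e+01,  2.0591e+01,  6.3300e-01, -1.9000e-02, -7.0136e+01,
       -1.6504e+01]), 'qd': array([-0.027,  0.033,  0.04 ,  0.023,  0.096, -0.003]), 'joint_torque': array([ 0.0000e+00, -5.8272e+01,  2.9306e+01,  6.9970e+00,  7.0000e-03,
       -0.0000e+00]), 'tcp_pos': array([ 0.197, -0.645,  0.226]), 'eef_rot': array([ 1.79905e+02, -9.00000e-03, -1.62999e+02]), 'contact_force': array([-1.333,  0.002,  1.116]), 'moment': array([-0.008,  0.008, -0.011]), 'gripper_force': 0.0, 'gripper_width': 0.087802597681411}
scene [-0.067  0.765  1.048]
scene locating_plate 0.98 [272.0, 325.9] [0.531 0.267 0.014] [ 0.42   0.18  -0.003] [0.642 0.362 0.029]
scene coupon_center 0.56 [269.4, 338.9] [0.513 0.294 0.02 ] [0.452 0.257 0.01 ] [0.58  0.331 0.026]
scene balance 0.89 [304.5, 188.3] [0.619 0.007 0.368] [ 0.494 -0.538 -0.005] [1.045 0.06  0.416]
scene flask 0.77 [375.9, 224.3] [ 0.505 -0.21   0.105] [ 0.456 -0.407 -0.001] [ 0.618 -0.111  0.159]
scene small_bottle 0.77 [194.9, 337.2] [0.642 0.444 0.065] [ 0.628  0.392 -0.004] [0.754 0.464 0.106]
scene steel_can 0
[... 704 characters left out ...]
 0.49 [240.7, 260.9] [0.512 0.295 0.019] [0.454 0.256 0.003] [0.579 0.332 0.034]
top flask 0.65 [382.8, 257.8] [ 0.503 -0.21   0.062] [ 0.469 -0.263 -0.009] [ 0.555 -0.179  0.164]
top small_bottle 0.51 [202.0, 216.6] [0.649 0.43  0.075] [0.63  0.412 0.008] [0.681 0.461 0.106]
top steel_can 0.81 [356.9, 280.6] [ 0.441 -0.118  0.006] [ 0.395 -0.158 -0.007] [ 0.482 -0.069  0.135]
top tip_box 0.63 [205.4, 293.7] [0.379 0.426 0.06 ] [ 0.329  0.36  -0.005] [0.427 0.512 0.104]
top petri 0.9 [328.0, 283.0] [0.425 0.002 0.014] [ 0.382 -0.041 -0.006] [0.47  0.046 0.025]
top wash_bottle 0.78 [435.4, 224.1] [ 0.616 -0.381  0.112] [ 0.589 -0.425  0.005] [ 0.659 -0.358  0.159]
wrist [ 0.121 -0.67   0.385]
```

```bash
ls; python3 -m handwheel --help | head -30
```

```text
h.py
picsinvalid input: not JSON, or not a number
```

View pics/scene0.png

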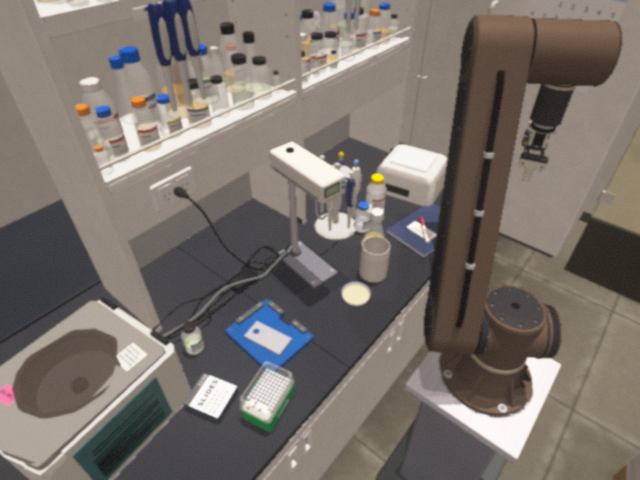

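View pics/top0.png

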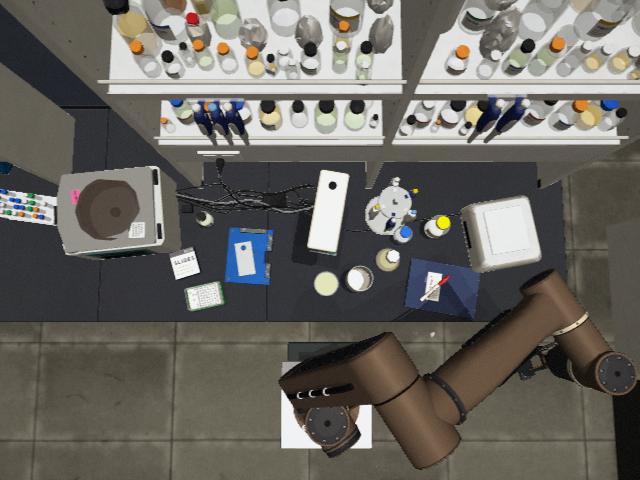

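The scene picture shows the blue plate at (270,330) with the grey coupon on it, and the balance head at (310,170). The top picture has image-up as world +x: the coupon is at (243,258), the fences run along the top (235) and right (270) of the plate, and the head runs from (328,175) to (322,250). Rows can't tilt the tool directly, so I'll check what the arm does with a pose it can't reach, in open space.

```bash
python3 -m handwheel '[[0,1.2,-4,6.2,0],[0,1.2,-4,12.4,0],[0,1.2,-4,18.6,0],[0,1.2,-4,25,0],[0,1.2,-4,31,0],[0,1.2,-4,37,0],[0,1.2,-4,43,0],[0,1.2,-4,49,0]]'; python3 -c "
from h import *
s=get_state();print(s['joints'].round(1),s['tcp_pos'].round(3),s['eef_rot'].round(1))"
```

```text
time_s: 2.15
tcp_pos: [0.2002, -0.6536, 0.6508]
eef_rot: [-178.6, -0.5, -163.0]
contact_force: [1.7, -1.9, -1.0]
gripper_width: 0.0878
gripper_force: 0.0
[ -56.2   30.1   71.4    1.1 -130.2  -16. ] [ 0.2   -0.654  0.651] [-178.6   -0.5 -163. ]
```

```bash
python3 -m handwheel '[[0,2,-6,6.2,0],[0,2,-6,12.4,0],[0,3,-10,18.6,0],[0,3,-10,25,0],[0,3,-10,25,0],[0,3,-10,25,0],[0,3,-10,25,0],[0,3,-10,25,0]]'; python3 -c "
from h import *
s=get_state();print(s['joints'].round(1),s['tcp_pos'].round(3),s['eef_rot'].round(1))"
```

```text
time_s: 3.15
tcp_pos: [0.1892, -0.6222, 0.694]
eef_rot: [-175.6, -0.8, -163.0]
contact_force: [-0.3, -0.5, -0.1]
gripper_width: 0.0876
gripper_force: 0.0
[ -54.6   26.7   71.7    2.9 -131.1  -16.4] [ 0.189 -0.622  0.694] [-175.6   -0.8 -163. ]
```

```bash
python3 -m handwheel '[[0,12,-40,60,0],[0,12,-40,60,0],[0,12,-40,60,0],[0,12,-40,60,0],[0,12,-40,60,0],[0,12,-40,60,0],[0,12,-40,60,0],[0,12,-40,60,0]]'; python3 -c "
from h import *
s=get_state();print(s['joints'].round(1),s['tcp_pos'].round(3),s['eef_rot'].round(1))"
```

```text
time_s: 4.15
tcp_pos: [0.1902, -0.6306, 0.7026]
eef_rot: [-173.1, -1.3, -163.1]
contact_force: [0.2, 0.9, 0.4]
gripper_width: 0.0876
gripper_force: 0.0
[ -54.3   26.4   71.7    4.4 -129.1  -15.7] [ 0.19  -0.631  0.703] [-173.1   -1.3 -163.1]
```

```bash
python3 -m handwheel '[[0,12,-40,60,0]]'|sed -n 1,3p; python3 -m handwheel '[[0,12,-40,60,0]]'|sed -n 1,3p;python3 -m handwheel '[[0,12,-40,60,0]]'|sed -n 1,3p; python3 -m handwheel '[[0,12,-40,20,0]]'|sed -n 1,3p;python3 -m handwheel '[[0,12,-40,20,0]]'|sed -n 1,3p;python3 -m handwheel '[[0,12,-40,20,0]]'|sed -n 1,3p; python3 -c "
from h import *
s=get_state();print(s['joints'].round(1),s['tcp_pos'].round(3),s['eef_rot'].round(1))"
```

```text
time_s: 4.28
tcp_pos: [0.1922, -0.6377, 0.7104]
eef_rot: [-170.9, -1.7, -163.1]
time_s: 4.4
tcp_pos: [0.1938, -0.6443, 0.7202]
eef_rot: [-168.5, -2.1, -163.2]
time_s: 4.53
tcp_pos: [0.1958, -0.6516, 0.7292]
eef_rot: [-166.2, -2.5, -163.3]
time_s: 4.65
tcp_pos: [0.2037, -0.6807, 0.7229]
eef_rot: [-164.0, -2.8, -163.4]
time_s: 4.78
tcp_pos: [0.2138, -0.7123, 0.712]
eef_rot: [-162.1, -3.2, -163.5]
time_s: 4.9
tcp_pos: [0.2225, -0.742, 0.7038]
eef_rot: [-160.0, -3.5, -163.6]
[ -54.3   29.6   71.6   10.5 -113.8  -12.8] [ 0.222 -0.742  0.704] [-160.    -3.5 -163.6]
```

```bash
python3 -m handwheel '[[0,-2,6,-4,0],[0,-4,12,-9,0],[0,-6,18,-14,0],[0,-8,24,-19,0],[0,-9,30,-25,0],[0,-10,34,-30,0],[0,-10,34,-30,0]]'|sed -n 1,3p; python3 -c "
from h import *
s=get_state();print(s['joints'].round(1))"; python3 -m handwheel '[[0,-6,20,0,0]]'|sed -n 1,3p;python3 -m handwheel '[[0,-6,20,0,0]]'|sed -n 1,3p;python3 -m handwheel '[[0,-6,20,0,0]]'|sed -n 1,3p; python3 -c "
from h import *
s=get_state();print(s['joints'].round(1),s['tcp_pos'].round(3),s['eef_rot'].round(1))
k,p,d=shot('top');
for row in (100,125,140,155):
  for col in (300,330,360): print(row,col,pts(k,d,np.isin(np.arange(480*640).reshape(480,640),[row*640+col])).round(2))
"
```

```text
time_s: 5.78
tcp_pos: [0.1363, -0.4565, 0.4592]
eef_rot: [-160.0, -3.5, -163.6]
[-37.6 -16.4 -17.8  14.8 -74.6 -37.6]
time_s: 5.9
tcp_pos: [0.1176, -0.3963, 0.4565]
eef_rot: [-160.4, -3.7, -163.6]
time_s: 6.02
tcp_pos: [0.1044, -0.3468, 0.4608]
eef_rot: [-160.2, -3.5, -163.7]
time_s: 6.15
tcp_pos: [0.104, -0.3139, 0.4634]
eef_rot: [-160.9, -3.1, -163.5]
[ -4.9 -35.1 -26.8  18.9 -93.8 -66. ] [ 0.104 -0.314  0.463] [-160.9   -3.1 -163.5]
100 300 [[0.91 0.08 0.5 ]]
100 330 [[ 0.85 -0.    0.64]]
100 360 [[ 0.86 -0.08  0.61]]
125 300 [[0.83 0.07 0.52]]
125 330 [[ 0.81 -0.01  0.56]]
125 360 []
140 300 [[0.79 0.07 0.51]]
140 330 [[ 0.79 -0.01  0.51]]
140 360 [[ 0.79 -0.09  0.51]]
155 300 [[0.78 0.08 0.41]]
155 330 [[ 0.78 -0.01  0.41]]
155 360 [[ 0.78 -0.1   0.4 ]]
```

```bash
python3 -m handwheel '[[0,0,-3,-6,0],[0,0,-3,-12,0],[0,0,-3,-18,0],[0,0,-3,-24,0],[0,0,-3,-28,0]]'|sed -n 1,3p; python3 -c "
from h import *
s=get_state();print(s['joints'].round(1))"; python3 -m handwheel '[[0,-6,20,-20,0]]'|sed -n 1,3p;python3 -m handwheel '[[0,-6,20,-20,0]]'|sed -n 1,3p;python3 -m handwheel '[[0,-6,20,-20,0]]'|sed -n 1,3p; python3 -c "
from h import *
s=get_state();print(s['joints'].round(1),s['tcp_pos'].round(3),s['eef_rot'].round(1))
"
```

```text
time_s: 6.82
tcp_pos: [0.1084, -0.3488, 0.1907]
eef_rot: [-161.6, -3.0, -163.3]
[-21.8 -25.2 -58.3  21.5 -49.5 -64. ]
time_s: 6.95
tcp_pos: [0.1004, -0.3252, 0.1818]
eef_rot: [-164.3, -2.7, -163.2]
time_s: 7.08
tcp_pos: [0.0922, -0.3007, 0.1729]
eef_rot: [-167.0, -2.1, -163.0]
time_s: 7.2
tcp_pos: [0.0852, -0.2776, 0.1649]
eef_rot: [-169.6, -1.5, -162.9]
[-12.7 -31.3 -58.2  11.4 -59.6 -65.5] [ 0.085 -0.278  0.165] [-169.6   -1.5 -162.9]
```

```bash
python3 -m handwheel '[[0,-5,18,-20,0]]'|sed -n 1,3p;python3 -m handwheel '[[0,-5,18,-20,0]]'|sed -n 1,3p;python3 -m handwheel '[[0,-5,18,-20,0]]'|sed -n 1,3p;python3 -m handwheel '[[0,-5,18,-20,0]]'|sed -n 1,3p; python3 -c "
from h import *
s=get_state();print(s['joints'].round(1),s['tcp_pos'].round(3),s['eef_rot'].round(1))
"
```

```text
time_s: 7.32
tcp_pos: [0.0802, -0.2578, 0.155]
eef_rot: [-172.2, -0.8, -162.7]
time_s: 7.45
tcp_pos: [0.0752, -0.2389, 0.145]
eef_rot: [-174.8, -0.3, -162.7]
time_s: 7.58
tcp_pos: [0.0704, -0.2211, 0.135]
eef_rot: [-177.4, 0.3, -162.6]
time_s: 7.7
tcp_pos: [0.066, -0.2043, 0.1247]
eef_rot: [180.0, 0.9, -162.6]
[-10.4 -32.  -58.2  -0.5 -63.  -62. ] [ 0.066 -0.204  0.125] [ 180.     0.9 -162.6]
```

```bash
python3 -m handwheel '[[0,1,-4,4,8],[0,3,-8,9,18],[0,6,-10,14,28],[0,9,-10,19,38],[0,12,-8,24,48],[0,15,-4,27,58],[0,18,0,28,68],[0,21,5,28,78]]'|sed -n 1,3p;python3 -m handwheel '[[0,3,5,1,10],[0,5,11,1,20],[0,8,17,1,30],[0,10,23,0,40],[0,14,28,0,50],[0,18,32,-2,60],[0,19,35,-4,70],[0,20,39,-6,80]]'|sed -n 1,3p; python3 -m handwheel '[[0,0,2,0,5],[0,0,3,0,5]]'|sed -n 1,3p;python3 - <<'E'
from h import *
s=get_state();print(s['joints'].round(1),s['tcp_pos'].round(3),s['eef_rot'].round(1))
k,p,d=shot('wrist','w1.png'); np.save('w1d.npy',d); print(k)
for q in ('coupon_center','locating_plate','coupon_hole'):
    o=finder.cut_out('wrist',q); print(q,[(round(a['p'],2),a['pixel']) for a in o])
    if o: 
        np.save('m_'+q+'.npy',o[0]['region']); P=pts(k,d,o[0]['region']);print(np.median(P,0).round(3),P.min(0).round(3),P.max(0).round(3))
E
```

```text
time_s: 8.7
tcp_pos: [0.2769, -0.1534, 0.4067]
eef_rot: [-179.7, 0.7, -84.4]
time_s: 9.7
tcp_pos: [0.4762, 0.2369, 0.3439]
eef_rot: [180.0, 0.7, -4.4]
time_s: 9.95
tcp_pos: [0.4755, 0.2666, 0.3444]
eef_rot: [179.9, 0.7, 0.3]
[ 49.5   5.5  -3.7  -0.5 -81.4  40.9] [0.476 0.267 0.344] [179.9   0.7   0.3]
(array([[332.67704604,   0.        , 324.40063624],
       [  0.        , 332.67704604, 231.67653454],
       [  0.        ,   0.        ,   1.        ]]), array([[ 0.0063376 , -0.95223432, -0.30530253],
       [-0.99997926, -0.00568487, -0.00302696],
       [ 0.00114677,  0.30531538, -0.9522506 ]]), array([0.5566842 , 0.26571356, 0.50231127]))
coupon_center [(0.8, [305.2, 156.7])]
[0.517 0.291 0.021] [0.454 0.255 0.001] [0.579 0.33  0.024]
locating_plate [(0.77, [325.4, 131.6])]
[0.553 0.266 0.015] [ 0.419  0.19  -0.008] [0.633 0.363 0.027]
coupon_hole [(0.9, [308.6, 154.4]), (0.43, [181.7, 33.4])]
[0.518 0.292 0.021] [0.454 0.255 0.   ] [0.579 0.329 0.024]
```

View pics/w1.png

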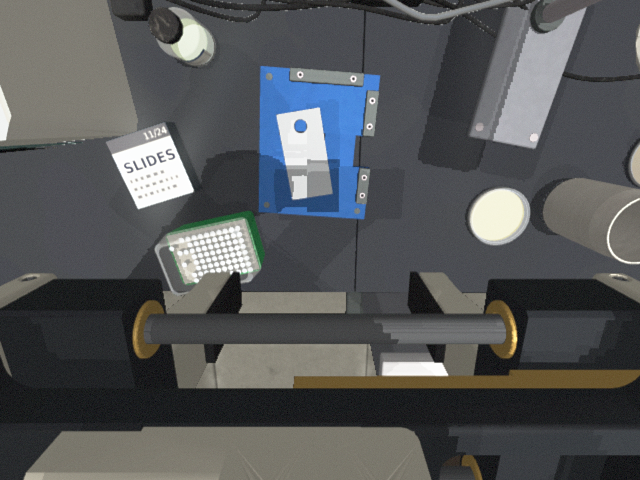

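The wrist picture (up = +x, left = +y) shows the plate from (262,66) to (365,218), the end stop along the top, and the long fence on the right with its gap at (365,150). The coupon runs from (300,110) to (310,198), with its hole at (301,126). Next I'll fit both poses.

```bash
cat >> h.py <<'E'
def rect(P):
    (c,sz,a)=cv2.minAreaRect((P[:,:2]*1000).astype(np.float32)); c=np.array(c)/1000
    if sz[0]<sz[1]: a-=90; sz=sz[::-1]
    a=(a+90)%180-90
    return c,np.array(sz),a
def toplate(c,a,w):  # world xy->plate frame
    t=np.radians(a); return np.array([[np.cos(t),np.sin(t)],[-np.sin(t),np.cos(t)]])@(np.asarray(w)[:2]-c)
def masks(k,p,d):
    hsv=cv2.cvtColor(p,cv2.COLOR_RGB2HSV); blue=(hsv[...,0]>100)&(hsv[...,0]<130)&(hsv[...,1]>130)&(hsv[...,2]>60)
    n,l,st,_=cv2.connectedComponentsWithStats(blue.astype(np.uint8)); i=1+st[1:,4].argmax()
    return l==i
E
python3 - <<'E'
from h import *
p=cv2.imread('pics/w1.png')[:,:,::-1].copy(); d=np.load('w1d.npy'); k=cam('wrist')
b=masks(k,p,d); v,u=np.nonzero(b); print(b.sum())
print('plate',rect(onplane(k,np.c_[u,v],.014)))
m=np.load('m_coupon_center.npy'); v,u=np.nonzero(m)
print('coupon',rect(onplane(k,np.c_[u,v],.020)), m.sum())
c,sz,a=rect(onplane(k,np.c_[np.nonzero(b)[1],np.nonzero(b)[0]],.014))
cc,_,ca=rect(onplane(k,np.c_[u,v],.020)); print(toplate(c,a,cc)*1000, ca-a)
print('steel z',[np.median(pts(k,d,np.pad(np.ones((6,30),bool),((r0,474-r0),(c0,610-c0))))[:,2]) for r0,c0 in((74,310),)])
# top cam second measure
k,p,d=shot('top'); o=finder.cut_out('top','coupon_center'); v,u=np.nonzero(o[0]['region']); print('top coupon',rect(onplane(k,np.c_[u,v],.020)))
b=masks(k,p,d); v,u=np.nonzero(b); print('top plate',rect(onplane(k,np.c_[u,v],.014)))
E
```

```text
10007
plate (array([0.52562122, 0.27672601]), array([201.76972961, 160.63635254]), -3.869110107421875)
coupon (array([0.51565192, 0.29135931]), array([120.4485321 ,  61.45056152]), 9.029997825622559) 3530
[-10.93399439  13.92724622] 12.899107933044434
steel z [np.float64(0.024640679676098398)]
top coupon (array([0.51591156, 0.29318478]), array([123.12994385,  39.94054031]), 1.1092578172683716)
top plate (array([0.59480609, 0.27386115]), array([162.36036682,  60.90649414]), 85.55130767822266)
```

```bash
python3 -m handwheel '[[0.15,0.8,1,-5,4.5],[0.15,1.55,2.1,-10,8.7],[0.15,1.55,2.1,-15,8.7],[0.15,1.55,2.1,-20,8.7],[0.15,1.55,2.1,-25,8.7],[0.15,1.55,2.1,-29,8.7],[0.15,1.55,2.1,-31.4,8.7],[0.15,1.55,2.1,-31.4,8.7]]'; python3 - <<'E'
from h import *
s=get_state();print(s['joints'].round(1),s['tcp_pos'].round(4),s['eef_rot'].round(1))
k,p,d=shot('wrist','w2.png')
E
```

```text
time_s: 11.25
tcp_pos: [0.4901, 0.2851, 0.0294]
eef_rot: [179.8, 0.9, 8.9]
contact_force: [0.8, 0.4, 0.7]
gripper_width: 0.0746
gripper_force: 0.0
[ 49.6  22.7 -25.5  -0.7 -42.7  49.8] [0.4901 0.2851 0.0294] [179.8   0.9   8.9]
```

View pics/w2.png

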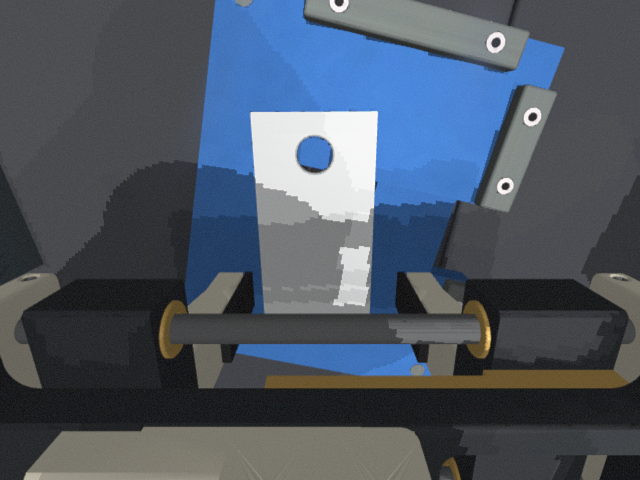

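The coupon (250–378 px across, hole at (315,155)) lies straight between the fingers. I'll go down, grip lightly and slide it.

```bash
python3 -m handwheel '[[0.15,0,0,-0.7,0],[0.15,0,0,-1.25,0],[0.15,0,0,-1.25,0],[0.5,0,0,-1.25,0],[0.5,0,0,-1.25,0],[0.5,0,0,-1.25,0]]' 8; python3 - <<'E'
from h import *
s=get_state();t=np.radians(-3.87);R=np.array([[np.cos(t),-np.sin(t)],[np.sin(t),np.cos(t)]]);c=np.array([.5256,.2767])
print('plate xy of tcp',toplate(c,-3.87,s['tcp_pos'])*1000,'rot',s['eef_rot'].round(2))
for g in((-1,-34),(20-25,-34),(-1,-20),(-1-3,-34+6)): print(g,(c+R@np.array(g)/1000-s['tcp_pos'][:2])*100)
E
```

```text
time_s: 12.05
tcp_pos: [0.4909, 0.2868, 0.0184]
eef_rot: [180.0, 0.7, 9.0]
contact_force: [-0.7, 1.4, 2.2]
gripper_width: 0.0598
gripper_force: 8.0
plate xy of tcp [-35.30171257   7.76647243] rot [179.98   0.7    9.  ]
(-1, -34) [ 3.14045561 -4.39863565]
(-5, -34) [ 2.74136771 -4.37163849]
(-1, -20) [ 3.23494566 -3.001828  ]
(-4, -28) [ 2.88163542 -3.77975593]
```

```bash
python3 -m handwheel '[[0.5,1,-0.15,0,-4],[0.5,2,-0.3,0,-8],[0.5,3.1,-0.5,0,-12.9],[0.5,3,-2,0,-12.9],[0.5,2.9,-3.4,0,-12.9],[0.5,2.87,-4,0,-12.9],[0.5,2.84,-4.35,0,-12.9],[0.5,2.84,-4.35,0,-12.9]]'; python3 - <<'E'
from h import *
s=get_state();print('plate xy of tcp',toplate(np.array([.5256,.2767]),-3.87,s['tcp_pos'])*1000,'rot',s['eef_rot'].round(2))
E
```

```text
time_s: 13.05
tcp_pos: [0.5202, 0.2456, 0.0189]
eef_rot: [-179.8, 0.6, -3.9]
contact_force: [-1.1, 11.0, -1.5]
gripper_width: 0.0596
gripper_force: 8.0
plate xy of tcp [ -3.26780854 -31.34945079] rot [-179.76    0.56   -3.87]
```

```bash
python3 -m handwheel '[[0.5,0.2,0,0,0],[0.5,0.4,0,0,0],[0.5,0.4,0,0,0]]'; python3 -m handwheel '[[0.5,0.15,0,0,0],[0.5,0.3,0,0,0],[0.5,0.3,0,0,0]]';  python3 - <<'E'
from h import *
s=get_state();print('plate xy of tcp',toplate(np.array([.5256,.2767]),-3.87,s['tcp_pos'])*1000,'rot',s['eef_rot'].round(2))
E
```

```text
time_s: 13.42
tcp_pos: [0.5227, 0.2455, 0.0184]
eef_rot: [-179.8, 0.7, -3.8]
contact_force: [-7.3, 13.7, 1.8]
gripper_width: 0.0592
gripper_force: 8.0
time_s: 13.8
tcp_pos: [0.525, 0.2453, 0.0182]
eef_rot: [-179.9, 0.8, -3.9]
contact_force: [-9.2, 14.2, 1.4]
gripper_width: 0.0598
gripper_force: 8.0
plate xy of tcp [  1.54129765 -31.33367432] rot [-179.86    0.75   -3.85]
```

```bash
python3 -m handwheel '[[0.15,0,0,0,0],[0.15,0,0,0,0],[0.15,0,0,1.5,0],[0.15,0,0,3,0],[0.15,0,0,3,0]]'; python3 - <<'E'
from h import *
k,p,d=shot('wrist','w3.png')
E
```

```text
time_s: 14.42
tcp_pos: [0.5272, 0.2436, 0.0503]
eef_rot: [-179.9, 0.6, -3.9]
contact_force: [-0.1, 0.2, -0.4]
gripper_width: 0.0748
gripper_force: 0.0
```

View pics/w3.png

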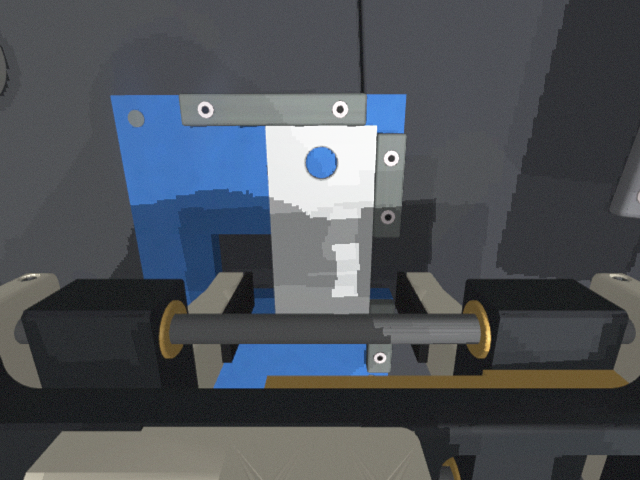

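The coupon sits flush: its edge meets the end stop at row 126 and the fence at column 377. I'll flip the tool half a turn so the camera faces the hook later, and work out the grasp offset.

```bash
python3 - <<'E'
from h import *
s=get_state();k=cam('wrist'); P=onplane(k,[[321,163],[322,126]],.020)[:, :2]
t=np.radians(-3.87);u=np.array([np.cos(t),np.sin(t)])
for q in P: e=q-s['tcp_pos'][:2]; print('rel tcp along',(e@u)*1000,'across',e@np.array([-u[1],u[0]])*1000)
E
python3 -m handwheel '[[0.15,0,0,2,-10.5],[0.15,0,0,2,-21],[0.15,0,0,2,-31.5],[0.15,0,0,2,-42],[0.15,0,0,2,-52.5],[0.15,0,0,2,-63],[0.15,0,0,2,-73.5],[0.15,0,0,2,-84]]'|sed -n 1,3p
python3 -m handwheel '[[0.15,0,0,0,-10.5],[0.15,0,0,0,-21],[0.15,0,0,0,-31.5],[0.15,0,0,0,-42],[0.15,0,0,0,-52.5],[0.15,0,0,0,-63],[0.15,0,0,0,-73.5],[0.15,0,0,0,-84]]'|sed -n 1,3p
python3 -m handwheel '[[0.15,0,0,0,-10.5],[0.15,0,0,0,-12],[0.15,0,0,0,-12]]'
python3 -c "
from h import *
s=get_state();print(s['joints'].round(1),s['tcp_pos'].round(4),s['eef_rot'].round(1))"
```

```text
rel tcp along 61.24527082782505 across 0.2410687610188635
rel tcp along 80.79572062653764 across -0.36452683709313743
time_s: 15.48
tcp_pos: [0.5258, 0.2427, 0.0678]
eef_rot: [179.9, 0.7, -88.3]
time_s: 16.48
tcp_pos: [0.5258, 0.2427, 0.0678]
eef_rot: [180.0, 0.7, -172.3]
time_s: 16.85
tcp_pos: [0.526, 0.2429, 0.068]
eef_rot: [180.0, 0.7, 176.3]
contact_force: [0.6, 0.2, 0.9]
gripper_width: 0.0742
gripper_force: 0.0
[  44.5   19.9  -23.7    0.7  -45.8 -138.7] [0.526  0.2429 0.068 ] [180.    0.7 176.3]
```

```bash
python3 -m handwheel '[[0.15,-0.7,0.1,-1,-0.2],[0.15,-0.7,0.1,-3.5,-0.2],[0.15,-0.7,0.1,-5.2,-0.2],[0.15,-0.7,0.1,-6.2,-0.2],[0.15,-0.7,0.1,-6.2,-0.2],[0.6,-0.7,0.1,-6.2,-0.2],[0.6,-0.7,0.1,-6.2,-0.2],[0.6,-0.7,0.1,-6.2,-0.2]]' 35;python3 -m handwheel '[[0.6,0,0,0,0]]'
```

```text
time_s: 17.85
tcp_pos: [0.5197, 0.2459, 0.007]
eef_rot: [179.8, 0.8, 175.9]
contact_force: [-2.5, 7.3, -2.1]
gripper_width: 0.0592
gripper_force: 35.0
time_s: 17.98
tcp_pos: [0.5198, 0.246, 0.007]
eef_rot: [179.8, 0.8, 175.9]
contact_force: [-2.6, 6.1, -1.4]
gripper_width: 0.0594
gripper_force: 35.0
```

```bash
python3 -m handwheel '[[0.6,0,0,2,0],[0.6,0,0,6,0],[0.6,0,2,12,6],[0.6,-1,5,17,12],[0.6,-2,8,22,18],[0.6,-4,11,27,24],[0.6,-5,14,32,30],[0.6,-6,17,37,36]]'|sed -n 1,3p;python3 -m handwheel '[[0.6,-1,3,5,6],[0.6,-2,5,10,8],[0.6,-3,7,15,8],[0.6,-4,8,20,8],[0.6,-4,8,22,8]]';python3 -c "
from h import *
s=get_state();print(s['joints'].round(1),s['tcp_pos'].round(4),s['eef_rot'].round(1))
shot('scene','s2.png')"
```

```text
time_s: 18.98
tcp_pos: [0.4579, 0.4143, 0.3781]
eef_rot: [179.9, 0.7, -147.9]
time_s: 19.6
tcp_pos: [0.4183, 0.4944, 0.599]
eef_rot: [179.9, 0.9, -140.0]
contact_force: [0.2, 0.0, -3.2]
gripper_width: 0.0598
gripper_force: 35.0
[  67.2   19.3   46.2    0.3 -116.  -117.1] [0.4183 0.4944 0.599 ] [ 179.9    0.9 -140. ]
```

View pics/s2.png

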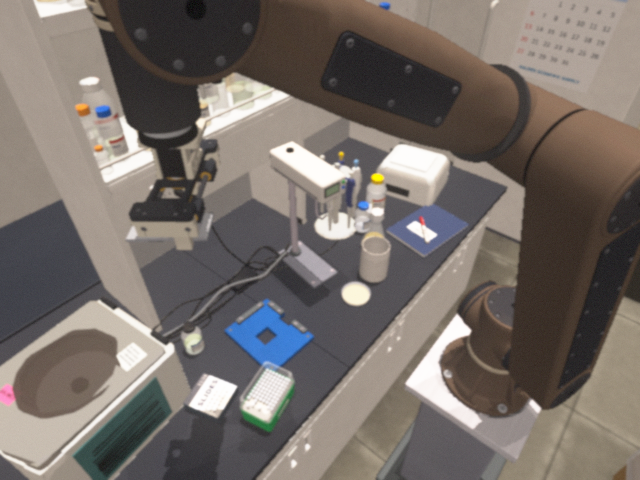

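```bash
python3 -m handwheel '[[0.6,0,0,6,0],[0.6,0,0,10,0]]'|sed -n 1,3p; python3 -m handwheel '[[0.6,28,31,60,0]]'|sed -n 1,3p;python3 -m handwheel '[[0.6,28,31,60,0]]'|sed -n 1,3p; python3 -m handwheel '[[0.6,28,31,60,0]]'|sed -n 1,3p;python3 -m handwheel '[[0.6,28,31,60,0]]'|sed -n 1,3p;python3 -m handwheel '[[0.6,28,31,60,0]]'|sed -n 1,3p;python3 -c "
from h import *
s=get_state();print(s['joints'].round(1),s['tcp_pos'].round(4),s['eef_rot'].round(1))"
```

```text
time_s: 19.9
tcp_pos: [0.4138, 0.4871, 0.6838]
eef_rot: [-179.9, 1.1, -140.1]
time_s: 20.02
tcp_pos: [0.4182, 0.4915, 0.6895]
eef_rot: [-179.8, 3.1, -140.1]
time_s: 20.15
tcp_pos: [0.4229, 0.4949, 0.7003]
eef_rot: [-180.0, 5.7, -140.1]
time_s: 20.27
tcp_pos: [0.4275, 0.4982, 0.7094]
eef_rot: [-180.0, 7.9, -140.1]
time_s: 20.4
tcp_pos: [0.4327, 0.5027, 0.7174]
eef_rot: [-179.9, 10.1, -140.1]
time_s: 20.52
tcp_pos: [0.4383, 0.508, 0.7253]
eef_rot: [-179.8, 12.3, -140.1]
[  69.3   25.4   71.7    7.5 -125.3 -114.5] [0.4383 0.508  0.7253] [-179.8   12.3 -140.1]
```

```bash
python3 -m handwheel '[[0.6,28,31,60,0]]'|sed -n 2,3p; python3 -m handwheel '[[0.6,28,31,60,0]]'|sed -n 2,3p; python3 -m handwheel '[[0.6,28,31,60,0]]'|sed -n 2,3p;python3 -m handwheel '[[0.6,28,31,60,0]]'|sed -n 2,3p; python3 -m handwheel '[[0.6,28,31,60,0]]'|sed -n 2,3p;python3 -m handwheel '[[0.6,28,31,60,0]]'|sed -n 2,3p;python3 -m handwheel '[[0.6,28,31,60,0]]'|sed -n 2,3p;python3 -m handwheel '[[0.6,28,31,60,0]]'|sed -n 2,3p;python3 -c "
from h import *
s=get_state();print(s['joints'].round(1),s['tcp_pos'].round(4),s['eef_rot'].round(1),s['contact_force'].round(1))"
```

```text
tcp_pos: [0.4443, 0.5136, 0.7336]
eef_rot: [-179.8, 14.6, -140.1]
tcp_pos: [0.4507, 0.5196, 0.7423]
eef_rot: [-179.7, 16.9, -140.1]
tcp_pos: [0.4574, 0.526, 0.7514]
eef_rot: [-179.7, 19.3, -140.1]
tcp_pos: [0.4643, 0.5327, 0.7609]
eef_rot: [-179.7, 21.7, -140.0]
tcp_pos: [0.4715, 0.5397, 0.7707]
eef_rot: [-179.7, 24.1, -140.0]
tcp_pos: [0.479, 0.5471, 0.7809]
eef_rot: [-179.6, 26.6, -140.0]
tcp_pos: [0.4867, 0.5547, 0.7914]
eef_rot: [-179.6, 29.1, -140.0]
tcp_pos: [0.4947, 0.5627, 0.8022]
eef_rot: [-179.6, 31.6, -140.0]
[  71.3   24.5   71.6   17.1 -108.8 -111.8] [0.4947 0.5627 0.8022] [-179.6   31.6 -140. ] [ 0.2 -1.  -2.6]
```

```bash
python3 -m handwheel '[[0.6,28,31,60,0]]'|sed -n 3p; python3 -m handwheel '[[0.6,28,31,60,0]]'|sed -n 3p; python3 -m handwheel '[[0.6,28,31,60,0]]'|sed -n 3p;python3 -m handwheel '[[0.6,28,31,60,0]]'|sed -n 3p; python3 -m handwheel '[[0.6,28,31,60,0]]'|sed -n 3p;python3 -m handwheel '[[0.6,28,31,60,0]]'|sed -n 3p;python3 -m handwheel '[[0.6,28,31,60,0]]'|sed -n 3p;python3 -m handwheel '[[0.6,28,31,60,0]]'|sed -n 3p;python3 -c "
from h import *
s=get_state();print(s['time_s'],s['joints'].round(1),s['tcp_pos'].round(4),s['eef_rot'].round(1),s['contact_force'].round(1))"
```

```text
eef_rot: [-179.6, 34.1, -140.0]
eef_rot: [-179.6, 36.7, -139.9]
eef_rot: [-179.5, 39.3, -139.9]
eef_rot: [-179.5, 41.9, -139.9]
eef_rot: [-179.5, 44.5, -139.8]
eef_rot: [-179.5, 47.1, -139.8]
eef_rot: [-179.5, 49.7, -139.8]
eef_rot: [-179.5, 52.4, -139.7]
22.525 [  71.4   25.6   71.6   24.7  -88.4 -111. ] [0.5634 0.6324 0.8997] [-179.5   52.4 -139.7] [ 0.5  0.3 -2.9]
```

```bash
python3 - <<'E'
from h import *
for n in('top','scene'):
    k,p,d=shot(n,n+'3.png'); allp=pts(k,d,np.ones(d.shape,bool))
    m=(allp[:,2]>.395)&(allp[:,2]<.43)&(abs(allp[:,1])<.12)&(allp[:,0]>.44)&(allp[:,0]<.765)
    P=allp[m]; c,sz,a=rect(P); print(n,m.sum(),c.round(4),sz.round(1),round(a,2),np.median(P[:,2]).round(4))
    u=np.array([np.cos(np.radians(a)),np.sin(np.radians(a))]); f=c-u*sz[0]/2000; print(' front',f,' org',f+u*.19,' seat',f+u*.06)
    m=(allp[:,2]>.008)&(allp[:,2]<.018)&(abs(allp[:,1])<.12)&(allp[:,0]>.48)&(allp[:,0]<.78); P=allp[m]
    if m.sum()>50: print(' base',rect(P),m.sum())
E
```

```text
top 2378 [ 0.6178 -0.0008] [238.   85.9] -9.9 0.4059
 front [0.50057347 0.01963308]  org [ 0.68774483 -0.01303009]  seat [0.55968022 0.00931839]
 base (array([6.28555786e-01, 2.00897217e-04]), array([296.93551636, 239.35531616]), -0.08776092529296875) 174
scene 1664 [ 0.6167 -0.0016] [239.5  87.9] -9.97 0.4069
 front [0.49871263 0.01911584]  org [ 0.68584507 -0.01376957]  seat [0.55780709 0.00873097]
 base (array([0.65873505, 0.00090239]), array([275.95809937, 189.3497467 ]), 20.213401794433594) 1225
```

```bash
python3 -m handwheel '[[0.6,-2,-3,-5,-6],[0.6,-4,-6,-10,-12],[0.6,-6,-9,-15,-18],[0.6,-8,-12,-20,-24],[0.6,-10,-15,-25,-30],[0.6,-11,-18,-30,-36],[0.6,-12,-22.5,-33,-42],[0.6,-13,-27,-36,-50]]'|sed -n 1,3p; python3 -m handwheel '[[0.6,-1,-4.5,-4,0],[0.6,-2,-9,-8,0],[0.6,-3,-13.5,-12,0],[0.6,-3,-18,-16,0],[0.6,-3,-22.5,-20,0],[0.6,-2,-27,-23,0],[0.6,-1,-30,-25,0],[0.6,0,-33,-27,0]]';python3 -c "
from h import *
s=get_state();print(s['time_s'],s['joints'].round(1),s['tcp_pos'].round(4),s['eef_rot'].round(1),s['contact_force'].round(1))"
```

```text
time_s: 23.62
tcp_pos: [0.5151, 0.4048, 0.6676]
eef_rot: [-173.8, 47.3, 178.7]
time_s: 24.62
tcp_pos: [0.5207, 0.0622, 0.4094]
eef_rot: [-174.1, 46.0, 179.8]
contact_force: [-29.5, 29.7, 43.1]
gripper_width: 0.0594
gripper_force: 80.0
24.625 [  46.   -23.   -51.5   55.3  -45.7 -173.6] [0.5207 0.0622 0.4094] [-174.1   46.   179.8] [-29.5  29.7  43.1]
```

```bash
python3 -m handwheel '[[0.6,-1,2,2,0],[0.6,-3,5,5,0],[0.6,-6,10,8,0],[0.6,-6,10,8,0]]';python3 -c "
from h import *
s=get_state();print(s['time_s'],s['joints'].round(1),s['tcp_pos'].round(4),s['eef_rot'].round(1),s['contact_force'].round(1))
shot('scene','s4.png')"
```

```text
time_s: 25.12
tcp_pos: [0.4803, 0.1525, 0.5064]
eef_rot: [-173.8, 44.3, -178.3]
contact_force: [-0.6, 0.3, -3.9]
gripper_width: 0.0594
gripper_force: 35.0
25.125 [  68.2  -22.5  -36.7   46.5  -69.7 -173.6] [0.4803 0.1525 0.5064] [-173.8   44.3 -178.3] [-0.6  0.3 -3.9]
```

View pics/s4.png

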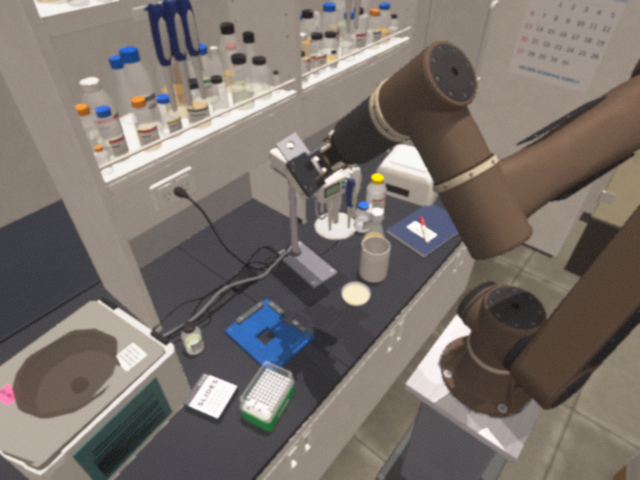

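The coupon is still held, at (300,160). Joint 6 has reached its limit, which bent the path into the head. I'll fit the arm's kinematics from the recorded states to see which poses are reachable.

```bash
cat > kin.py <<'E'
import numpy as np
from scipy.optimize import least_squares
from scipy.spatial.transform import Rotation as Ro
D=[([-56.488,20.546,.682,0,-70.136,-16.507],[.197,-.645,.2265],[180,0,-163]),
([-56.2,30.1,71.4,1.1,-130.2,-16],[.2002,-.6536,.6508],[-178.6,-.5,-163]),
([-54.6,26.7,71.7,2.9,-131.1,-16.4],[.1892,-.6222,.694],[-175.6,-.8,-163]),
([-54.3,29.6,71.6,10.5,-113.8,-12.8],[.2225,-.742,.7038],[-160,-3.5,-163.6]),
([-12.7,-31.3,-58.2,11.4,-59.6,-65.5],[.0852,-.2776,.1649],[-169.6,-1.5,-162.9]),
([-10.4,-32,-58.2,-.5,-63,-62],[.066,-.2043,.1247],[180,.9,-162.6]),
([49.5,5.5,-3.7,-.5,-81.4,40.9],[.4755,.2666,.3444],[179.9,.7,.3]),
([44.5,19.9,-23.7,.7,-45.8,-138.7],[.526,.2429,.068],[180,.7,176.3]),
([67.2,19.3,46.2,.3,-116,-117.1],[.4183,.4944,.599],[179.9,.9,-140]),
([71.3,24.5,71.6,17.1,-108.8,-111.8],[.4947,.5627,.8022],[-179.6,31.6,-140]),
([71.4,25.6,71.6,24.7,-88.4,-111],[.5634,.6324,.8997],[-179.5,52.4,-139.7]),
([68.2,-22.5,-36.7,46.5,-69.7,-173.6],[.4803,.1525,.5064],[-173.8,44.3,-178.3])]
Q=np.array([d[0] for d in D]);P=np.array([d[1] for d in D]);RR=Ro.from_euler('xyz',np.array([d[2] for d in D]),degrees=True)
E=lambda a,q: Ro.from_euler(a,q,degrees=True)
def chain(q,x,s4,s6,pos=True):
    q=np.atleast_2d(q)
    r1=E('z',q[:,0]); r2=r1*E('y',q[:,1]); r3=r2*E('y',-q[:,2]); r4=r3*E('x',s4*q[:,3]); r5=r4*E('y',-q[:,4]); r6=r5*E('x',s6*q[:,5])
    p=r1.apply([x[0],x[1],x[2]])+r2.apply([0,0,x[3]])+r3.apply([x[4],0,x[5]])+r5.apply([x[6],x[7],x[8]])
    return p,r6
def fit():
    best=None
    for s4 in(1,-1):
        for s6 in(1,-1):
            R6=chain(Q,np.zeros(9),s4,s6)[1]; C=(R6.inv()*RR); Cm=C.mean(); e=np.degrees((Cm.inv()*C).magnitude()).max()
            f=least_squares(lambda x:(chain(Q,x,s4,s6)[0]-P).ravel(),[0,-.19,.2,.4,.4,0,.25,0,0])
            if best is None or e<best[0]: best=(e,s4,s6,Cm,f.x,np.abs(f.fun).max())
    return best
if __name__=='__main__':
    b=fit();print(b[:3],b[3].as_matrix().round(3).tolist(),b[4].round(4),b[5])
E
python3 kin.py
```

```text
(np.float64(0.13086912702834302), -1, -1) [[-0.0, 0.0, 1.0], [-1.0, 0.0, -0.0], [-0.0, -1.0, 0.0]] [-3.000e-04 -1.000e-03  1.995e-01  6.011e-01  4.640e-01 -5.000e-04
  3.778e-01 -1.909e-01 -0.000e+00] 0.0006218700502496621
```

```bash
cat > ik.py <<'E'
from kin import *
b=fit(); S4,S6,C,X=b[1],b[2],b[3],b[4]
LO=np.array([-176.03,-82.01,-58.28,-173.87,-174.79,-173.66])+.5; HI=np.array([176.03,121.73,71.71,95.51,-.11,173.66])-.5
def fk(q): p,R=chain(q,X,S4,S6); return p[0],(R*C)[0]
def ik(p,R,q0):
    def f(q): a,r=fk(q); return np.r_[(a-p)*10,(R.inv()*r).as_rotvec()]
    s=least_squares(f,np.clip(q0,LO+.1,HI-.1),bounds=(LO,HI),max_nfev=80); return s.x,2*s.cost
seat=np.array([.5588,.0090,.248]); U=np.array([.985,-.1735,0]); Z=np.array([0,0,1.])
def pose(th,flip,H=None,G=None,yaw=-10,d=69,b=10):
    """th tool tilt deg; H hole centre (s,z) m rel seat with rigid coupon; or G grasp line (s,z)"""
    t=np.radians(th); dv=np.array([np.sin(t),-np.cos(t)]); up=np.array([np.cos(t),np.sin(t)])
    g=np.array(G) if G is not None else np.array(H)-up*d/1000
    w=g+dv*b/1000; p=seat+U*w[0]+Z*w[1]
    return p, E('z',yaw)*E('y',-th)*E('x',180)*E('z',180*flip)
E
python3 - <<'E'
from ik import *
rng=np.random.default_rng(0)
for flip in(0,1):
  for th in(30,40,50,60):
    out=[]
    for kw in(dict(H=(-.06,.06)),dict(H=(-.029,.027)),dict(H=(0,-.009)),dict(G=(0,-.096))):
        p,R=pose(th,flip,**kw); best=min((ik(p,R,rng.uniform(LO,HI)) for _ in range(25)),key=lambda a:a[1]); out.append((best[0].round(0).tolist(),round(best[1],5)))
    print(flip,th,p.round(3)); [print('   ',o) for o in out]
s=np.array([68.2,-22.5,-36.7,46.5,-69.7,-173.6]);print(fk(s)[0],fk(s)[1].as_euler('xyz',degrees=True))
E
```

```text
0 30 [0.564 0.008 0.143]
    ([49.0, -23.0, -56.0, 36.0, -46.0, 8.0], np.float64(0.0))
    ([40.0, -16.0, -58.0, 40.0, -36.0, 9.0], np.float64(0.0001))
    ([33.0, -9.0, -58.0, 43.0, -27.0, 11.0], np.float64(0.00203))
    ([20.0, 1.0, -58.0, 58.0, -15.0, 5.0], np.float64(0.00539))
0 40 [0.565 0.008 0.144]
    ([149.0, -75.0, -58.0, 19.0, -142.0, -58.0], np.float64(0.00132))
    ([154.0, -82.0, -58.0, 15.0, -152.0, -65.0], np.float64(0.00458))
    ([-20.0, -10.0, -55.0, -173.0, -1.0, -90.0], np.float64(0.02333))
    ([-19.0, 1.0, -49.0, -173.0, -1.0, -90.0], np.float64(0.00941))
0 50 [0.566 0.008 0.146]
    ([166.0, -80.0, -44.0, -33.0, -174.0, -120.0], np.float64(0.01275))
    ([-19.0, -16.0, -53.0, -159.0, -1.0, -106.0], np.float64(0.0165))
    ([-14.0, -8.0, -46.0, -137.0, -1.0, -131.0], np.float64(0.00453))
    ([-11.0, 0.0, -39.0, -127.0, -1.0, -142.0], np.float64(0.00012))
0 60 [0.567 0.007 0.147]
    ([-12.0, -22.0, -49.0, -130.0, -1.0, -139.0], np.float64(0.00348))
    ([-16.0, -14.0, -49.0, -131.0, -7.0, -136.0], np.float64(0.0))
    ([-27.0, -3.0, -57.0, -146.0, -26.0, -112.
[... 653 characters left out ...]
.0, 90.0], np.float64(0.00957))
1 50 [0.566 0.008 0.146]
    ([157.0, -75.0, -58.0, 5.0, -154.0, 103.0], np.float64(0.02003))
    ([-18.0, -16.0, -53.0, -158.0, -1.0, 74.0], np.float64(0.01666))
    ([-14.0, -8.0, -46.0, -136.0, -1.0, 49.0], np.float64(0.00457))
    ([-11.0, 0.0, -39.0, -127.0, -1.0, 37.0], np.float64(0.00013))
1 60 [0.567 0.007 0.147]
    ([-12.0, -22.0, -49.0, -130.0, -1.0, 41.0], np.float64(0.00348))
    ([-16.0, -14.0, -49.0, -131.0, -7.0, 44.0], np.float64(0.0))
    ([-27.0, -3.0, -57.0, -146.0, -26.0, 67.0], np.float64(0.0))
    ([-28.0, 7.0, -58.0, -152.0, -36.0, 76.0], np.float64(0.00018))
[0.48060778 0.15293911 0.50620587] [-173.81300276   44.33658644 -178.35953335]
```

```bash
python3 - <<'E'
from ik import *
q0=np.array([60,-20,-45,40,-60,-165.])
for yaw in(-10,0,8):
  for th in(25,30,35,40):
    out=[];q=q0
    for kw in(dict(H=(-.06,.06)),dict(H=(-.029,.027)),dict(H=(-.01,-.005)),dict(G=(-.069*np.cos(1.2),-.024-.069*np.sin(1.2)))):
        p,R=pose(th,1,yaw=yaw,**kw)
        # keep hole point with rotated yaw: shift TCP about seat axis
        hv=p-seat; u2=np.array([np.cos(np.radians(yaw)),np.sin(np.radians(yaw)),0]); s=hv@U
        hs=(kw.get('H') or (0,0))[0]; p=seat+U*hs+u2*(s-hs)+Z*hv[2]
        q,c=ik(p,R,q); e=fk(q); out.append((q.round(0)[[0,2,3,4,5]].tolist(),((e[0]-p)*1000).round(0).tolist(),round(np.degrees((R.inv()*e[1]).magnitude()),1)))
    print(yaw,th); [print('   ',*o) for o in out]
from h import shot
shot('wrist','w5.png')
E
```

```text
-10 25
    [47.0, -50.0, 28.0, -50.0, -163.0] [0.0, 0.0, 0.0] 0.0
    [41.0, -52.0, 30.0, -41.0, -161.0] [-0.0, 0.0, -0.0] 0.0
    [36.0, -54.0, 34.0, -33.0, -163.0] [0.0, 0.0, 0.0] 0.0
    [25.0, -58.0, 49.0, -19.0, -170.0] [-0.0, 0.0, -0.0] 0.0
-10 30
    [49.0, -56.0, 36.0, -46.0, -172.0] [0.0, -0.0, 0.0] 0.0
    [40.0, -58.0, 40.0, -36.0, -171.0] [0.0, 0.0, 0.0] 0.6
    [35.0, -58.0, 41.0, -29.0, -169.0] [0.0, 0.0, 1.0] 2.7
    [25.0, -58.0, 49.0, -19.0, -170.0] [1.0, 0.0, 1.0] 4.8
-10 35
    [47.0, -58.0, 39.0, -43.0, -173.0] [1.0, -0.0, 1.0] 3.9
    [39.0, -58.0, 41.0, -35.0, -171.0] [1.0, 0.0, 2.0] 5.6
    [34.0, -58.0, 42.0, -28.0, -169.0] [1.0, 0.0, 2.0] 7.7
    [25.0, -58.0, 50.0, -19.0, -171.0] [2.0, 0.0, 3.0] 9.5
-10 40
    [46.0, -58.0, 40.0, -42.0, -173.0] [1.0, -0.0, 3.0] 8.8
    [38.0, -58.0, 42.0, -34.0, -171.0] [2.0, 0.0, 3.0] 10.6
    [33.0, -58.0, 43.0, -27.0, -169.0] [2.0, 0.0, 4.0] 12.7
    [25.0, -58.0, 51.0, -19.0, -171.0] [2.0, 0.0, 4.0] 14.3
0 25
    [43.0, -49.0, 23.0, -46.0, -146.0] [0.0, 0.0, -0.0] 0.0
    [37.0, -51.0, 24.0, -38.0, -144.0] [-0.0, 0.0, 0.
[... 1140 characters left out ...]
38.0, -138.0] [-0.0, 0.0, -0.0] 0.0
    [33.0, -55.0, 26.0, -28.0, -135.0] [-0.0, 0.0, 0.0] 0.0
    [28.0, -58.0, 31.0, -19.0, -137.0] [0.0, -0.0, 0.0] 0.1
    [21.0, -58.0, 36.0, -9.0, -137.0] [0.0, -0.0, 0.0] 2.0
8 35
    [38.0, -58.0, 30.0, -32.0, -141.0] [0.0, -0.0, 1.0] 1.7
    [30.0, -58.0, 29.0, -22.0, -136.0] [0.0, -0.0, 1.0] 2.8
    [26.0, -58.0, 27.0, -15.0, -131.0] [1.0, -1.0, 1.0] 4.2
    [20.0, -58.0, 30.0, -5.0, -130.0] [0.0, -1.0, 1.0] 5.6
8 40
    [35.0, -58.0, 27.0, -27.0, -136.0] [1.0, -1.0, 2.0] 6.1
    [28.0, -58.0, 24.0, -17.0, -129.0] [1.0, -1.0, 1.0] 6.8
    [24.0, -58.0, 19.0, -9.0, -122.0] [1.0, -1.0, 1.0] 7.8
    [21.0, -54.0, 6.0, -1.0, -106.0] [1.0, -2.0, 0.0] 8.4
```

View pics/w5.png

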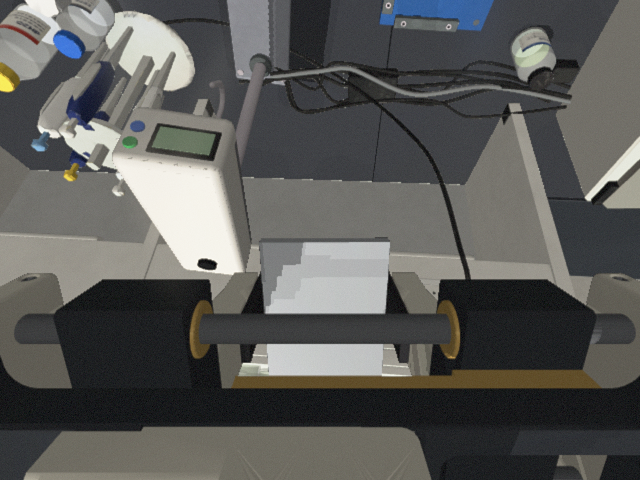

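The wrist picture shows the coupon still square in the fingers (tail edge at row 240, 262–389 px across), with the head at (190,190) and the hook at (215,95). About 30° of tilt is reachable there, so I'll come in low from the front.

```bash
python3 -m handwheel '[[0.6,-2,-2,-2,0],[0.6,-4,-4,-4,0],[0.6,-6,-6,-6,0],[0.6,-8,-8,-8,0],[0.6,-8,-9,-10,0],[0.6,-8,-9,-10,0]]'|sed -n 1,4p; python3 -m handwheel '[[0.6,0,-1,-4,0],[0.6,1,-2,-8,0],[0.6,1,-3,-12,0],[0.6,1,-3.5,-12,0]]'|sed -n 1,4p;python3 -c "
from h import *
s=get_state();print(s['time_s'],s['joints'].round(1),s['tcp_pos'].round(4),s['eef_rot'].round(1),s['contact_force'].round(1))"
```

```text
time_s: 25.98
tcp_pos: [0.4286, 0.0391, 0.41]
eef_rot: [-173.5, 42.6, -177.1]
contact_force: [0.5, 0.9, -2.3]
time_s: 26.48
tcp_pos: [0.4395, 0.029, 0.3397]
eef_rot: [-173.5, 39.9, -178.6]
contact_force: [-0.4, 0.7, -2.9]
26.475 [  58.   -31.7  -58.2   46.3  -55.3 -173.6] [0.4395 0.029  0.3397] [-173.5   39.9 -178.6] [-0.4  0.7 -2.9]
```

```bash
python3 -m handwheel '[[0.6,-4,0,-4,4],[0.6,-4,0,-4,4]]'|sed -n 2,4p; python3 -m handwheel '[[0.6,-4,0,-6,3]]'|sed -n 2,4p; python3 -m handwheel '[[0.6,-4,0,-6,0]]'|sed -n 2,4p;python3 -m handwheel '[[0.6,-3,0,-6,0]]'|sed -n 2,4p;python3 -c "
from h import *
s=get_state();print(s['time_s'],s['joints'].round(1),s['tcp_pos'].round(4),s['eef_rot'].round(1),s['contact_force'].round(1))"
```

```text
tcp_pos: [0.4047, 0.0356, 0.3345]
eef_rot: [-174.2, 37.8, -174.7]
contact_force: [0.5, 0.2, -2.6]
tcp_pos: [0.3846, 0.0337, 0.3206]
eef_rot: [-174.3, 35.1, -172.3]
contact_force: [-1.2, -0.2, -2.0]
tcp_pos: [0.3721, 0.0325, 0.3025]
eef_rot: [-174.9, 32.3, -172.2]
contact_force: [-0.4, 0.9, -3.3]
tcp_pos: [0.3608, 0.0332, 0.2849]
eef_rot: [-175.3, 29.6, -172.4]
contact_force: [0.7, 1.2, -3.3]
27.1 [  81.   -42.6  -58.2   31.2  -73.  -173.6] [0.3608 0.0332 0.2849] [-175.3   29.6 -172.4] [ 0.7  1.2 -3.3]
```

```bash
python3 - <<'E'
from h import *
k,p,d=shot('scene','s6.png'); K,R,t=k
def pr(w): c=R.T@(np.asarray(w)-t); return (K@(c/c[2]))[:2].round(1)
seat=np.array([.5588,.009,.248]);U=np.array([.985,-.1735,0]);print('pred seat',pr(seat),'tip',pr(seat-U*.029+[0,0,.027]))
for q in('hook_tip','hook','hook_seat','coupon_center','coupon_hole'):
    for o in finder.cut_out('scene',q)[:2]:
        m=o['region'];P=pts(k,d,m);v,u=np.nonzero(m); print(q,round(o['p'],2),o['pixel'],m.sum(),(u.min(),u.max(),v.min(),v.max()),np.median(P,0).round(3) if len(P) else '')
a=p[150:250,280:400]; cv2.imwrite('pics/s6c.png',cv2.resize(a[:,:,::-1],None,fx=6,fy=6,interpolation=cv2.INTER_CUBIC))
E
```

```text
pred seat [320.4 217.8] tip [327.1 215.3]
hook 0.5 [318.1, 211.5] 33 (np.int64(316), np.int64(323), np.int64(204), np.int64(218)) [0.575 0.007 0.259]
hook 0.46 [370.9, 270.8] 548 (np.int64(359), np.int64(386), np.int64(251), np.int64(280)) [ 0.423 -0.077  0.056]
hook_seat 0.43 [316.5, 213.2] 22 (np.int64(316), np.int64(321), np.int64(207), np.int64(218)) [0.574 0.006 0.259]
coupon_center 0.91 [360.4, 226.1] 388 (np.int64(345), np.int64(370), np.int64(212), np.int64(237)) [0.407 0.042 0.325]
coupon_hole 0.76 [355.2, 225.4] 443 (np.int64(344), np.int64(371), np.int64(212), np.int64(238)) [0.407 0.04  0.324]
coupon_hole 0.43 [354.5, 293.2] 575 (np.int64(342), np.int64(370), np.int64(282), np.int64(305)) [0.421 0.004 0.015]
```

View pics/s6c.png

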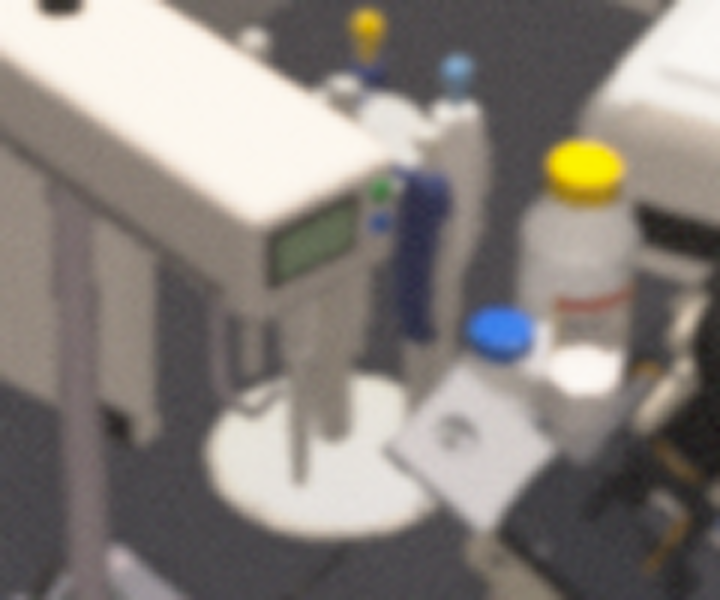

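The crop shows the hook: shank at (218,300–390), seat near (240,410) and tip near (278,395). In scene pixels that is (320,218) and (326,216), within 1 px of my prediction. The coupon's hole is at (457,430) in the crop, i.e. (356.2,221.7) in the scene.

```bash
cat > way.py <<'E'
from h import *
from scipy.spatial.transform import Rotation as Ro
seat=np.array([.5588,.009,.248]);U=np.array([.985,-.1735,0]);Z=np.array([0,0,1.])
def state():
    s=get_state(); R=Ro.from_euler('xyz',s['eef_rot'],degrees=True).as_matrix(); d=R[:,2]; return np.array(s['tcp_pos']),R,d
def go(turn,steps):
    p,R,d=state(); Rt=Ro.from_euler('z',turn,degrees=True).as_matrix()@R; d=Rt[:,2]; az=np.arctan2(d[1],d[0]); e=np.array([np.cos(az),np.sin(az),0])
    print('tcp',p.round(4),'tilt',np.degrees(np.arccos(-d[2])).round(1),'az',np.degrees(az).round(1),'closing z',Rt[2,1].round(3))
    for (hs,hz),al in steps:
        a=np.radians(al); h=seat+U*hs/1000+Z*hz/1000; g=h-.069*(e*np.cos(a)+Z*np.sin(a)); print((hs,hz),al,'shift cm',((g+.010*d-p)*100).round(2))
E
python3 - <<'E'
from way import *
p,R,d=state(); az=np.arctan2(d[1],d[0]); e=np.array([np.cos(az),np.sin(az),0]);th=np.arccos(-d[2])
h=p-.01*d+.069*(e*np.cos(th)+Z*np.sin(th)); k=cam('scene');c=k[1].T@(h-k[2]);print('hole',h.round(4),(k[0]@(c/c[2]))[:2])
go(-6,[((-60,60),29),((-37,39),29),((-22,17),29)])
E
```

```text
hole [0.4162 0.0309 0.3288] [357.68472796 219.89473234]
tcp [0.3615 0.0329 0.2856] tilt 30.0 az -8.1 closing z -0.073
(-60, 60) 29 shift cm [ 8.34 -0.56 -1.97]
(-37, 39) 29 shift cm [10.61 -0.96 -4.07]
(-22, 17) 29 shift cm [12.08 -1.22 -6.27]
```

```bash
cat >> way.py <<'E'
def go(turn,steps,off=(0,0,0),al0=None):
    p,R,d=state(); Rt=Ro.from_euler('z',turn,degrees=True).as_matrix()@R; d=Rt[:,2]; c=-Rt[:,0]; a0=np.degrees(np.arcsin(c[2]))
    h0=p-.01*R[:,2]-.069*R[:,0]; k=cam('scene');cc=k[1].T@(h0-k[2])
    print('tcp',p.round(4),'pitch',a0.round(1),'az',np.degrees(np.arctan2(c[1],c[0])).round(1),'closing z',Rt[2,1].round(3),'hole px',(k[0]@(cc/cc[2]))[:2].round(1))
    for (hs,hz),al in steps:
        b=np.radians(al-a0); h=seat+U*hs/1000+Z*hz/1000+off; g=h-.069*(c*np.cos(b)-d*np.sin(b)); print((hs,hz),al,'shift cm',((g+.010*d-p)*100).round(2))
E
python3 - <<'E'
from way import *
go(-6,[((-60,60),29),((-37,39),29),((-22,17),29)])
E
```

```text
tcp [0.3615 0.0329 0.2856] pitch 29.7 az 1.6 closing z -0.073 hole px [355.4 222. ]
(-60, 60) 29 shift cm [ 8.28 -1.58 -1.97]
(-37, 39) 29 shift cm [10.55 -1.98 -4.07]
(-22, 17) 29 shift cm [12.03 -2.24 -6.27]
```

```bash
python3 -m handwheel '[[0.6,2,-0.4,-0.5,-1],[0.6,4,-0.8,-1,-3],[0.6,6,-1.2,-1.5,-5],[0.6,8.3,-1.6,-2,-6],[0.6,8.3,-1.6,-2,-6]]'|sed -n 1,4p; python3 - <<'E'
from way import *
print(get_state()['joints'].round(1))
go(0,[((-37,39),29),((-22,17),29)])
k,p,d=shot('scene','s7.png'); cv2.imwrite('pics/s7c.png',cv2.resize(p[170:250,280:400][:,:,::-1],None,fx=6,fy=6,interpolation=cv2.INTER_CUBIC))
E
```

```text
time_s: 28.02
tcp_pos: [0.4451, 0.0153, 0.2642]
eef_rot: [-174.9, 29.5, -178.5]
contact_force: [-0.8, -0.7, -3.0]
[  46.1  -23.3  -56.3   35.5  -44.5 -159. ]
tcp [0.4451 0.0153 0.2642] pitch 29.5 az 1.5 closing z -0.077 hole px [335.  211.2]
(-37, 39) 29 shift cm [ 2.18 -0.22 -1.93]
(-22, 17) 29 shift cm [ 3.66 -0.48 -4.13]
```

```bash
python3 -m handwheel '[[0.6,1,-0.1,-0.9,0],[0.6,2.2,-0.2,-1.9,0],[0.6,2.2,-0.2,-1.9,0],[0.6,2.6,-0.3,-2.5,0],[0.6,3,-0.4,-3.2,0],[0.6,3.4,-0.45,-3.8,0],[0.6,3.4,-0.45,-3.8,0]]'; python3 - <<'E'
from way import *
go(0,[((-22,17),29),((-12,2),45),((0,-17),60),((0,-25),68)])
k,p,d=shot('scene','s8.png'); cv2.imwrite('pics/s8c.png',cv2.resize(p[180:245,290:380][:,:,::-1],None,fx=8,fy=8,interpolation=cv2.INTER_CUBIC))
E
```

```text
time_s: 28.95
tcp_pos: [0.48, 0.0122, 0.23]
eef_rot: [-175.2, 29.3, -178.4]
contact_force: [0.1, 0.1, -3.0]
gripper_width: 0.0597
gripper_force: 35.0
tcp [0.48   0.0122 0.23  ] pitch 29.3 az 1.6 closing z -0.073 hole px [325.6 215.4]
(-22, 17) 29 shift cm [ 0.17 -0.17 -0.71]
(-12, 2) 45 shift cm [ 2.31 -0.47 -3.74]
(0, -17) 60 shift cm [ 4.92 -0.78 -6.73]
(0, -25) 68 shift cm [ 5.78 -0.82 -7.95]
```

View pics/s8c.png

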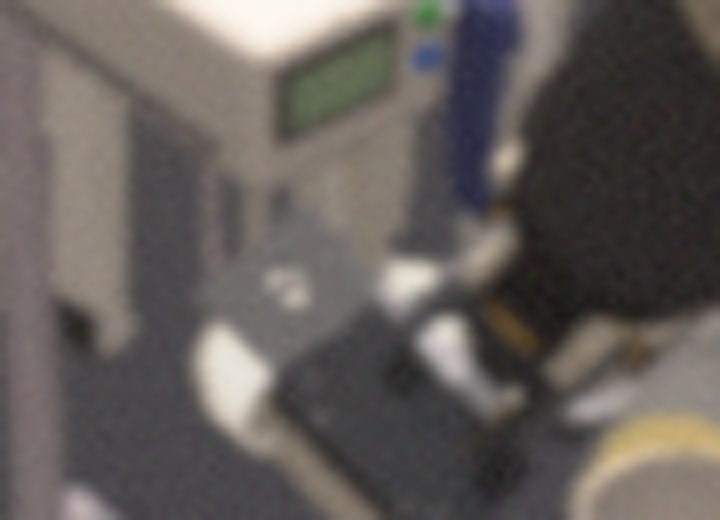

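The hole is at crop (287,288), with the wire showing grey inside it, so the tip is through. I'll ease the grip and swing the tail down about the hook in steps, watching the force.

```bash
python3 -m handwheel '[[0.6,0.2,-0.17,-0.7,0],[0.6,0.2,-0.17,-0.7,0]]' 10|sed -n 2,6p; python3 -m handwheel '[[0.6,0.5,-0.1,-0.7,0],[0.6,1.0,-0.15,-1.5,0],[0.6,1.0,-0.15,-1.5,0]]'; python3 - <<'E'
from way import *
go(0,[((-22,17),29),((-12,2),45),((0,-9),60),((0,-17),60),((0,-25),68)])
E
```

```text
tcp_pos: [0.4834, 0.0105, 0.2259]
eef_rot: [-175.3, 29.0, -178.5]
contact_force: [-0.5, -0.5, -2.8]
gripper_width: 0.0598
gripper_force: 10.0
time_s: 29.62
tcp_pos: [0.4958, 0.0088, 0.2147]
eef_rot: [-175.3, 28.6, -178.5]
contact_force: [-0.3, -0.1, -2.5]
gripper_width: 0.06
gripper_force: 10.0
tcp [0.4958 0.0088 0.2147] pitch 28.6 az 1.5 closing z -0.071 hole px [321.9 216.9]
(-22, 17) 29 shift cm [-1.42  0.18  0.81]
(-12, 2) 45 shift cm [ 0.72 -0.12 -2.22]
(0, -9) 60 shift cm [ 3.34 -0.43 -4.41]
(0, -17) 60 shift cm [ 3.34 -0.43 -5.21]
(0, -25) 68 shift cm [ 4.2  -0.47 -6.43]
```

```bash
python3 -m handwheel '[[0.6,0.1,-0.05,-0.7,0],[0.6,0.2,-0.1,-1.4,0],[0.6,0.3,-0.1,-2,0],[0.6,0.3,-0.1,-2,0]]'|sed -n 1,6p; python3 -m handwheel '[[0.6,0.3,-0.05,-0.6,0],[0.6,0.7,-0.1,-1.1,0],[0.6,0.7,-0.1,-1.1,0]]'|sed -n 1,6p; python3 - <<'E'
from way import *
go(0,[((-12,2),45),((0,-9),60),((0,-17),60),((0,-25),68)])
s=get_state(); print(s['joints'].round(1),s['moment'].round(2))
k,p,d=shot('scene')
for o in finder.cut_out('scene','coupon_center')[:1]:
    P=pts(k,d,o['region']);P=P[np.linalg.norm(P-np.median(P,0),axis=1)<.07]; n=np.linalg.svd(P-P.mean(0))[2][2]; print(o['p'],len(P),P.mean(0).round(3),n.round(2))
for o in finder.cut_out('scene','hook')[:2]: print('hook',o['pixel'],round(o['p'],2),o['region'].sum())
E
```

```text
time_s: 30.12
tcp_pos: [0.5032, 0.0079, 0.2034]
eef_rot: [-175.6, 27.9, -178.5]
contact_force: [-1.6, 0.2, -3.0]
gripper_width: 0.0598
gripper_force: 10.0
time_s: 30.5
tcp_pos: [0.5122, 0.0069, 0.1956]
eef_rot: [-175.7, 27.6, -178.6]
contact_force: [-1.1, 0.2, -2.9]
gripper_width: 0.0597
gripper_force: 10.0
tcp [0.5122 0.0069 0.1956] pitch 27.6 az 1.4 closing z -0.067 hole px [317.8 219.5]
(-12, 2) 45 shift cm [-0.93  0.08 -0.32]
(0, -9) 60 shift cm [ 1.68 -0.22 -2.51]
(0, -17) 60 shift cm [ 1.68 -0.22 -3.31]
(0, -25) 68 shift cm [ 2.55 -0.26 -4.53]
[  29.5   -9.2  -58.2   43.7  -24.3 -156.8] [0.33 2.24 0.04]
0.82 183 [0.55  0.006 0.244] [-0.62  0.05  0.79]
```

```bash
python3 -m handwheel '[[0.6,0.0,-0.05,-0.7,0],[0.6,0.1,-0.1,-1.4,0],[0.6,0.2,-0.1,-1.8,0],[0.6,0.2,-0.1,-1.8,0]]'|sed -n 1,6p; python3 - <<'E'
from way import *
go(0,[((0,-9),60),((0,-17),60),((0,-25),68)])
k,p,d=shot('scene')
for o in finder.cut_out('scene','coupon_center')[:1]:
    P=pts(k,d,o['region']);P=P[np.linalg.norm(P-np.median(P,0),axis=1)<.07]; n=np.linalg.svd(P-P.mean(0))[2][2]; print(o['p'],len(P),P.mean(0).round(3),n.round(2))
E
```

```text
time_s: 31.15
tcp_pos: [0.5178, 0.0055, 0.1848]
eef_rot: [-175.8, 27.0, -178.6]
contact_force: [-0.8, 0.7, -2.7]
gripper_width: 0.0601
gripper_force: 10.0
tcp [0.5178 0.0055 0.1848] pitch 27.0 az 1.4 closing z -0.065 hole px [316.6 221.5]
(0, -9) 60 shift cm [ 1.1  -0.06 -1.44]
(0, -17) 60 shift cm [ 1.1  -0.06 -2.24]
(0, -25) 68 shift cm [ 1.97 -0.1  -3.46]
0.85 222 [0.551 0.003 0.236] [ 0.71 -0.06 -0.7 ]
```

```bash
python3 -m handwheel '[[0.6,0.2,-0.05,-0.7,0],[0.6,0.4,-0.1,-1.4,0],[0.6,0.6,-0.1,-1.9,0],[0.6,0.6,-0.1,-1.9,0]]'|sed -n 1,6p; python3 - <<'E'
from way import *
go(0,[((0,-9),60),((0,-17),60),((0,-25),68)])
k,p,d=shot('scene')
for o in finder.cut_out('scene','coupon_center')[:1]:
    P=pts(k,d,o['region']);P=P[np.linalg.norm(P-np.median(P,0),axis=1)<.07]; n=np.linalg.svd(P-P.mean(0))[2][2]; print(o['p'],len(P),P.mean(0).round(3),n.round(2))
E
```

```text
time_s: 31.75
tcp_pos: [0.5275, 0.0042, 0.1723]
eef_rot: [-176.0, 26.3, -178.7]
contact_force: [-0.2, -0.3, -2.0]
gripper_width: 0.0598
gripper_force: 10.0
tcp [0.5275 0.0042 0.1723] pitch 26.3 az 1.3 closing z -0.062 hole px [314.2 223.3]
(0, -9) 60 shift cm [ 0.12  0.07 -0.19]
(0, -17) 60 shift cm [ 0.12  0.07 -0.99]
(0, -25) 68 shift cm [ 0.99  0.04 -2.21]
0.53 220 [0.554 0.004 0.233] [-0.82  0.01  0.58]
```

```bash
python3 -m handwheel '[[0.6,0,0,-0.5,0],[0.6,0,0,-1,0],[0.6,0.1,0,-1.4,0],[0.6,0.1,0,-1.4,0]]'|sed -n 1,6p; python3 - <<'E'
from way import *
go(0,[((0,-17),60),((0,-25),62),((0,-25),68)])
k,p,d=shot('scene')
for o in finder.cut_out('scene','coupon_center')[:1]:
    P=pts(k,d,o['region']);P=P[np.linalg.norm(P-np.median(P,0),axis=1)<.07]; n=np.linalg.svd(P-P.mean(0))[2][2]; print(o['p'],len(P),P.mean(0).round(3),n.round(2))
E
```

```text
time_s: 32.35
tcp_pos: [0.5316, 0.0041, 0.1641]
eef_rot: [-176.2, 25.8, -178.7]
contact_force: [-1.4, -0.0, -0.4]
gripper_width: 0.0595
gripper_force: 10.0
tcp [0.5316 0.0041 0.1641] pitch 25.8 az 1.3 closing z -0.06 hole px [313.2 224.9]
(0, -17) 60 shift cm [-0.29  0.09 -0.18]
(0, -25) 62 shift cm [-0.08  0.08 -1.09]
(0, -25) 68 shift cm [ 0.58  0.06 -1.4 ]
0.63 1365 [0.525 0.284 0.014] [-0.  0. -1.]
```

```bash
python3 -m handwheel '[[0.6,0,0,-0.3,0],[0.6,0,0,-0.3,0],[0.6,0,0,-0.3,0]]' 3|sed -n 1,6p; python3 -m handwheel '[[0.1,0,0,0,0],[0,0,0,0,0],[0,0,0,0,0],[0,0,0,0,0]]'; python3 -m handwheel '[[0,-0.5,0,0,0],[0,-1.5,0.1,0,0],[0,-3,0.1,0,0],[0,-5,0.1,0,0],[0,-7,0.1,0,0],[0,-9,0.1,0,0]]'; python3 - <<'E'
from h import *
k,p,d=shot('scene','s9.png')
for o in finder.cut_out('scene','coupon_center')[:2]:
    P=pts(k,d,o['region']);P=P[np.linalg.norm(P-np.median(P,0),axis=1)<.08]; n=np.linalg.svd(P-P.mean(0))[2][2]; print(o['p'],o['pixel'],len(P),P.mean(0).round(3),P.min(0).round(3),P.max(0).round(3),n.round(2))
E
```

```text
time_s: 32.83
tcp_pos: [0.5321, 0.0041, 0.1625]
eef_rot: [-176.2, 25.7, -178.7]
contact_force: [0.3, -0.2, -1.2]
gripper_width: 0.0599
gripper_force: 3.0
time_s: 33.33
tcp_pos: [0.5321, 0.0041, 0.1625]
eef_rot: [-176.2, 25.7, -178.7]
contact_force: [0.0, -0.7, 0.6]
gripper_width: 0.0868
gripper_force: 0.0
time_s: 34.08
tcp_pos: [0.4549, 0.0035, 0.1854]
eef_rot: [-176.9, 23.6, -178.9]
contact_force: [0.7, 0.2, -0.3]
gripper_width: 0.0876
gripper_force: 0.0
0.75 [320.8, 232.5] 356 [0.565 0.009 0.188] [ 0.536 -0.029  0.119] [0.577 0.039 0.257] [0.99 0.02 0.15]
```

```bash
W='w'; python3 -m handwheel '[[0,-1.5,0,1,0],[0,-3,0,2,0],[0,-3,0,2,0],[0,-3,0,2,0],[0,-3,0,2,0],[0,-3,0,2,0],[0,-3,0,2,0],[0,-3,0,2,0]]'|sed -n 1,3p; for i in 1 2 3 4 5 6 7 8 9 10 11 12 13 14; do python3 -m handwheel '[[0,0,0,0,0],[0,0,0,0,0],[0,0,0,0,0],[0,0,0,0,0],[0,0,0,0,0],[0,0,0,0,0],[0,0,0,0,0],[0,0,0,0,0]]'>/dev/null; done; cat > m.py <<'E'
from h import *
for i in range(6):
    k,p,d=shot('scene')
    for o in finder.cut_out('scene','coupon_center')[:1]:
        P=pts(k,d,o['region']);P=P[np.linalg.norm(P-np.median(P,0),axis=1)<.08]; n=np.linalg.svd(P-P.mean(0))[2][2]; print(get_state()['time_s'],o['p'],o['pixel'],len(P),P.mean(0).round(4),P.min(0).round(3),P.max(0).round(3),n.round(2))
E
python3 m.py
```

```text
time_s: 35.17
tcp_pos: [0.4258, 0.0034, 0.2052]
eef_rot: [-176.9, 23.7, -178.9]
49.275 0.97 [322.0, 233.8] 446 [0.5596 0.0106 0.1887] [ 0.535 -0.024  0.119] [0.571 0.039 0.259] [-1.   -0.01 -0.02]
49.375 0.68 [320.5, 234.0] 439 [0.5598 0.0109 0.1875] [ 0.539 -0.024  0.121] [0.573 0.039 0.253] [-1. -0. -0.]
49.475 0.82 [323.6, 233.7] 421 [0.5597 0.0106 0.1862] [ 0.536 -0.025  0.122] [0.567 0.04  0.257] [-1.   -0.01 -0.01]
49.575 0.86 [322.3, 233.1] 441 [0.5599 0.0107 0.1877] [ 0.536 -0.027  0.12 ] [0.568 0.039 0.257] [-1.   -0.   -0.01]
49.675 0.81 [321.3, 233.6] 433 [0.5596 0.0104 0.189 ] [ 0.535 -0.028  0.12 ] [0.567 0.039 0.257] [-1.   -0.   -0.02]
49.775 0.97 [318.8, 235.7] 425 [0.5602 0.0111 0.1857] [ 0.556 -0.026  0.12 ] [0.568 0.039 0.245] [-1.   -0.    0.01]
```

```bash
for i in 1 2 3 4 5 6; do python3 -m handwheel '[[0,0,0,0,0],[0,0,0,0,0],[0,0,0,0,0],[0,0,0,0,0],[0,0,0,0,0],[0,0,0,0,0],[0,0,0,0,0],[0,0,0,0,0]]'>/dev/null; done; python3 m.py | tail -2; python3 -c "
from plant import r; print(r.close_job())"
```

```text
56.275 0.85 [321.7, 233.2] 440 [0.5598 0.011  0.1876] [ 0.535 -0.026  0.12 ] [0.574 0.04  0.259] [-1.   -0.   -0.01]
56.375 0.95 [321.8, 235.1] 401 [0.56   0.0114 0.1838] [ 0.556 -0.025  0.121] [0.567 0.039 0.243] [-1.   -0.01  0.01]
the job is handed in; nothing more can be done
None
```

The coupon was squared into the corner and now hangs upright and still on the hook, pulled down about 18 mm by camera estimate. I handed the job in at about 56 s; no verdict came back. On the way, the held coupon or fingers bumped the fixed balance head once (about 60 N at the wrist), and I did not re-measure the bystanders at the end.

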